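Feed one stone blank and park it beside its mate

TASK

Press the plunger of the blank feeder fully in once, so that exactly one round stone blank comes out of the magazine, and let the plunger spring back. Then nudge that blank sideways along the deck into the rubber-lined bay where another flat round blank is already waiting, until it lies wholly on the rubber beside its mate. Only push with the fingertips, never pick anything up, and leave the finished domed stone in the other bay and the things lying round the feeder as they are.

Things in the scene. Friction and masses are not known exactly. Their poses are not given: they have to be found in the camera images.
- feeder: Blank feeder, a bare-aluminium T-shaped fixture fixed on the bench. Origin on the bench top under the axis of its magazine; +x is the way the plunger is pressed and the blank comes out (roughly away from the robot), +y to the left of that, z up. Its deck, on which blanks slide, is 16 mm above the bench.
- magazine_top (a point): Middle of the open top of the feeder's square magazine, 58 mm above the bench. The magazine reaches from x = -24 to +22 mm and y = -24 to +24 mm in the feeder's frame; sight slots front and rear show the stack of four blanks.
- deck_middle (a point): Point on the deck surface, 45 mm ahead (feeder +x) of the magazine's axis, axes as the feeder's. The blanks' lane runs through it along the feeder's y to 114 mm either side; it is 50 mm wide (feeder x = 22 to 72 mm) between fences only 6 mm higher than the deck. Within 29 mm either side of this point the deck is bare metal.
- bay_left (a point): Middle of the left bay, on its floor: the end of the lane from y = +29 to +114 mm in the feeder's frame, lined flush with black rubber.
- bay_right (a point): Middle of the right bay, on its floor: the same at the other end, from y = -29 to -114 mm.
- plunger (a joint): Feeder's spring plunger, a slide along the feeder's +x: 0 = out (rest), 0.044 m = fully in, at its stop. The spring pushes back with 2 N at rest, 6 N fully in; let go, it springs out in under a second. Its blade pushes the lowest blank out through a low gate onto the bare middle of the deck; on its return the next blank drops down.
- plunger_pad (a point): Middle of the rear face of the plunger's upright black thumb plate (44 mm wide, 38 mm high; its lower edge 16 mm, its upper edge 54 mm above the bench). This point is 35.5 mm above the bench and moves with the plunger. Press it along the feeder's +x; the bench behind the plate is free.
- blank_1_center (a point): Centre of the lowest blank in the magazine: a flat round disc of pale stone, 34 mm diameter, 8 mm thick, 20 g. It stands on the deck under three like it. With the plunger pressed fully in it lies about 42 mm ahead (feeder +x) of where it was.
- blank_2_center (a point): Centre of the next blank up in the magazine, the same size; 8 mm above the first one at the start. It and the two above it stay in the magazine.
- blank_3_center (a point): Centre of the third blank from below in the magazine, the same size.
- blank_4_center (a point): Centre of the top blank in the magazine, the same size.
- waiting_blank_center (a point): Centre of the flat round blank (34 mm diameter, 8 mm thick) that already lies in one of the two bays, left or right, near the bay's outer end, waiting for its mate.
- finished_cab_center (a point): Centre of the finished stone in the other bay: a polished oval cabochon with a domed top, 24 x 43 mm, 8 mm high.
- loupe: Folded pocket loupe, 26 x 59 x 15 mm, lying on the bench to the left of the plunger. Origin: centre of its underside. A bystander.
- dop_stick_a: Wooden dop stick with a stone on its end, 124 mm long, 17 mm thick, lying on the bench to the right of the plunger. Origin: middle of its underside. A bystander.
- dop_stick_b: Second dop stick, the same size, lying outside the first one. A bystander.
- blank_1: The same lowest blank as blank_1_center; origin at the middle of its underside.
Things that resemble listed ones, but are neither listed nor needed, are in the scene too. What is shaped like the part that bears waiting_blank_center but pink is not meant. Leave any brown look-alike of the part that bears blank_4_center alone.

How it is judged (in metres and radians):
On the way, in this order (a step that is already met when the one before it is completed fails the run):
1. the plunger is pressed fully in and one blank lies out on the bare middle of the deck (value of joint plunger above 0.04 m and x of blank_1_center in the frame of feeder above 0.035 m and contact force between the fingers and plunger above 0.5 N), for 0.05 s.
2. the plunger has sprung back, the blank still lies between the bays (value of joint plunger below 0.004 m and y of blank_1_center in the frame of feeder between -0.03 and 0.03 m), for 0.1 s.
At the end, for the whole second after the job is handed in: The fed blank lies flat and still in the bay of the waiting blank, its centre at least 44 mm from the feeder's centre line; the waiting blank is still there, three blanks are in the magazine, the plunger is out (within 4 mm) and the finished stone within 6 mm of its start ((y of each of blank_1_center, waiting_blank_center in the frame of feeder above 0.044 m or y of each of blank_1_center, waiting_blank_center in the frame of feeder below -0.044 m) and x of blank_1_center in the frame of feeder between 0.03 and 0.066 m and z of each of blank_1_center, waiting_blank_center in the frame of feeder below 0.0225 m and angle between each of blank_1_center, waiting_blank_center's own z axis and vertical below 0.08 rad and x of waiting_blank_center in the frame of feeder between 0.03 and 0.066 m and x of blank_2_center in the frame of feeder between -0.008 and 0.008 m and z of blank_2_center in the frame of feeder below 0.0235 m and x of blank_3_center in the frame of feeder between -0.008 and 0.008 m and z of blank_3_center in the frame of feeder below 0.0315 m and x of blank_4_center in the frame of feeder between -0.008 and 0.008 m and z of blank_4_center in the frame of feeder below 0.0395 m and value of joint plunger below 0.004 m and distance of finished_cab_center from where it was at the start of the episode below 0.006 m and linear speed of blank_1 below 0.01 m/s); the robot touches nothing.
It fails at once if a second blank leaves the magazine (x of any of blank_2_center, blank_3_center, blank_4_center in the frame of feeder above 0.014 m).
It fails at once if a blank or the finished stone is picked up (raised more than 8 mm) (z of any of blank_1_center, waiting_blank_center, finished_cab_center in the frame of feeder above 0.028 m or z of blank_2_center in the frame of feeder above 0.036 m or z of blank_3_center in the frame of feeder above 0.044 m or z of blank_4_center in the frame of feeder above 0.052 m).
It fails at once if the finished domed stone is shifted by more than 6 mm (distance of finished_cab_center from where it was at the start of the episode above 0.006 m).
It fails at once if a bystander is moved by more than 10 mm (distance of any of loupe, dop_stick_a, dop_stick_b from where it was at the start of the episode above 0.01 m).
It also fails if it takes over 51 s, if anything falls off the work surface, if the arm or the gripper's body presses on something with over 40 N, if the wrist force passes 120 N, or if a joint passes its speed limit or range.

ROBOT

A 7-joint arm with a two-finger parallel gripper is mounted at the origin on a cart in front of the work surface, level with it; the furniture and walls round the work are solid. World frame = base frame: x ahead of the robot, y to its left, z up, the work surface at z = 0. Lengths are in mm, angles in rad, forces in N, time in s.
With the tool pointing down it reaches from about 400 to 900 mm from the base axis. Payload 5.5 kg.
Tool frame: the origin (TCP) lies on the centre line of the jaws, within the pads' length; the fingertips stand robot.tcp_to_tips ahead of it and the grasp point (between the pads) lies 6 mm ahead of it (robot.tcp_to_tips is the distance from the TCP to the fingertips, in mm); z points along the fingers, y is the direction in which the jaws open and shut (so a half turn about z gives the same grasp; the last joint's range is limited). The gripper opens to 92 mm and grips with 3 to 60 N. Pads are 19 mm wide; open, the fingers measure 130 mm over their backs; the gripper's body (75 mm by 190 mm) begins 47 mm behind the grasp point.
Start: joints at [1.469, 0.501, -0.427, 1.55, 0.221, 1.138, -0.21], TCP at [231.927, -607.214, 251.729] pointing down, gripper open.
Joint ranges: [-2.88, 2.88], [-0.31, 2.03], [-1.54, 1.56], [0.2, 2.42], [-1.41, 4.55], [0.19, 2.02], [-2.57, 2.57]. Speed limits (rad/s): [2.57, 2.57, 3.14, 3.14, 3.14, 3.14, 3.14].

INTERFACE

Orientations are given as a rotation vector (axis times angle).
In Python, from workcell import robot gives the robot as it stands. The module is installed in compiled form; this text tells all that it offers.
- The arm moves only by the tool send_rows, never from a script. Its argument "plan" is a list that holds one entry, the list of rows, each a list of 6 numbers: the shift along the tool's x, y, z scaled (see below), then the turn, a rotation vector about the tool's x, y, z scaled (see below). In form: [[[tx, ty, tz, ax, ay, az], ...]]. A call has 1 to 12 rows; each row is the pose to reach, as a shift and turn from the pose commanded when the call began, along the tool's axes at that moment; what a row does not reach only later rows make up. The controller multiplies each number of a shift by 30 cm and each number of a turn by 0.5 rad. A row lasts 1/8 s, in which the tool goes at most 62.5 mm and 10.7 degrees, less where a joint would pass 70% of its speed; a pose out of reach is approached as far as the arm can. A call with a number of a shift or a turn outside -1 to 1 is refused whole. A call with a gripper value outside its range is refused whole. "grip" is the finger opening in mm, from 0 to 91.8, set as the call begins (left out, the last holds). The fingers move at their own pace and stop on an object; "grip_force" is the grip in N (left out, the last holds). Time passes only in rows, so rows that repeat a pose let the fingers close. It gives the time, the measured TCP pose, the force and the opening at its end, in the units of the state.
- robot.observe(): the state, without advancing time (a new reading comes with each control period).
- robot.get_image(name): name is "side" or "top"; returns a dict with "color" (400x640x3 uint8, blue, green, red), "z_map" (400x640 float32, mm along the optical axis (not along the pixel's ray), 0 where there is no reading), "intrinsics" (3x3 intrinsics, pixels), "R" (3x3) and "t" (3): a world point X has camera coordinates R X + t. Camera axes: x right, y down, z forward; pixel columns grow to the right and rows downward; lengths in mm; the calibration is good to about 2 mm. A picture is of the moment at which its call begins.
- robot.close_job(): hands the job in, once; it reports no verdict.
The state is a dict: "time_s": time; "joints": joint angles; "dq": joint speeds; "tau": joint torques, N m; "ee_pos": TCP position; "ee_rot": TCP orientation; "contact_force": force on the tool from outside, world axes, zero at the start; "ft_torque": the same for the moment, N m; "width": finger opening in mm.
Only numpy, scipy, OpenCV 4.12 (cv2) and the standard library are available. Lean on these libraries where they do the work, as an engineer would, in place of code of your own. Each camera call takes 0.05 s, during which the arm holds its last target.

## Working session

There is one attempt and no reset: what is moved stays moved. The work goes in short steps, Python scripts to look and compute and a tool call to move; the robot and the scene stay as the last step left them, time stands still between calls to the robot, and variables do not carry over. Pictures are saved under pics/ and viewed, and the job is handed in when it is done.

Besides the shell and the picture viewer there is one more tool, called as name([rows], argument=value, ...), one row to a line, values as JSON. send_rows: Moves the arm, as the interface text tells. Shifts and turns lie within -1 to 1; 1 stands for 30 cm of shift or 0.5 rad of turn. Its arguments: {"type":"object","properties":{"plan":{"type":"array","items":{"type":"array","items":{"type":"array","items":{"type":"number"}}}},"grip":{"type":"number"},"grip_force":{"type":"number"}},"required":["plan"]}

```bash
mkdir -p pics; python3 - <<'E'
from workcell import robot
import cv2,numpy as np
print(robot.observe(), robot.tcp_to_tips)
for n in("top","side"):
    d=robot.get_image(n); cv2.imwrite(f"pics/{n}0.png",d["color"]); np.savez(f"{n}0.npz",**d)
    print(n,d["intrinsics"],d["R"],d["t"])
E
```

```text
{'time_s': 0.0, 'joints': array([ 1.46920746,  0.50187568, -0.42676465,  1.55145212,  0.22080631,
        1.13829244, -0.21028888]), 'dq': array([-0.00093075, -0.00141724,  0.00139169,  0.00020886, -0.00065395,
       -0.0006053 ,  0.00011047]), 'tau': array([-1.11305712e-04, -5.66594160e+01, -5.81592008e+00, -2.79112941e+01,
       -6.85634860e-02,  3.08418379e-02,  1.90034089e-04]), 'ee_pos': array([ 231.59658529, -606.63978786,  250.65762691]), 'ee_rot': array([-3.08755136e+00, -5.69554393e-01,  4.73583384e-04]), 'contact_force': array([-0.43964795, -0.96944708, -0.01385708]), 'ft_torque': array([ 0.02132746, -0.00032942, -0.0281036 ]), 'width': 92.02567750381598} 25.0
top [[507.88606858   0.         323.82106792]
 [  0.         507.88606858 195.76517575]
 [  0.           0.           1.        ]] [[ 5.04076114e-03 -9.99987290e-01 -9.84217023e-05]
 [-9.86884065e-01 -4.95882909e-03 -1.61354434e-01]
 [ 1.61351895e-01  9.10479969e-04 -9.86896518e-01]] [  16.10858125  498.08587102 1038.24101327]
side [[452.46627081   0.         311.56558998]
 [  0.         452.46627081 200.72829847]
 [  0.           0.           1.        ]] [[ 0.9795372  -0.20107096  0.00879398]
 [-0.10432649 -0.54463206 -0.83216099]
 [ 0.17211289  0.8142152  -0.55446439]] [-479.52165331   95.65222697  819.56383498]
```

View pics/top0.png

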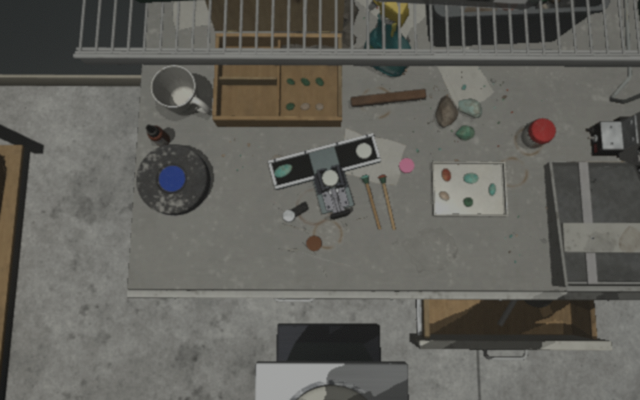

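View pics/side0.png

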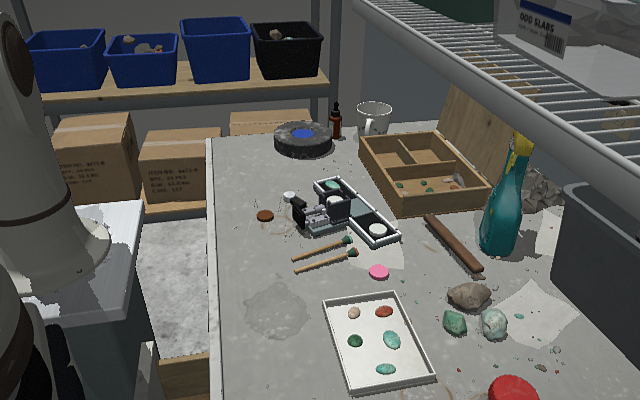

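The feeder is near (325,170) in the top view. The waiting pale blank is in the right bay (364,151) and the green cabochon in the left bay (284,171). I'll zoom in and measure.

```bash
cat > h.py <<'E'
import numpy as np
def ray(d,u,v,z):
    K,R,t=d["intrinsics"],d["R"],d["t"]
    c=-R.T@t; r=R.T@np.linalg.inv(K)@np.array([u,v,1.])
    return c+r*(z-c[2])/r[2]
def proj(d,X):
    p=d["K"] if 0 else d["intrinsics"]@(d["R"]@np.asarray(X,float)+d["t"]); return p[:2]/p[2]
E
python3 - <<'E'
import numpy as np,cv2
from h import *
t=np.load("top0.npz"); s=np.load("side0.npz")
c=t["color"][120:260,255:415]; cv2.imwrite("pics/topz.png",cv2.resize(c,None,fx=5,fy=5*0.85,interpolation=cv2.INTER_CUBIC)[:600])
c=s["color"][165:285,245:405]; cv2.imwrite("pics/sidez.png",cv2.resize(c,None,fx=5,fy=5,interpolation=cv2.INTER_CUBIC))
for d,z0 in((t,(100,250,260,420)),(s,(160,300,240,420))):
    h=cv2.cvtColor(d["color"],cv2.COLOR_BGR2HSV)
    m=((h[...,1]<60)&(h[...,2]>165)).astype(np.uint8)
    r0,r1,c0,c1=z0
    mm=np.zeros_like(m); mm[r0:r1,c0:c1]=m[r0:r1,c0:c1]
    n,l,st,ce=cv2.connectedComponentsWithStats(mm)
    for i in range(1,n):
        if st[i,4]>25: print(st[i],ce[i],[ray(d,*ce[i],z).round(1) for z in(24,48)])
E
```

```text
[317 176  19   6  34] [326.  178.5] [array([547.5, 124.4,  24. ]), array([537.7,  85.4,  48. ])]
[340 179  17  15  45] [348.51111111 185.73333333] [array([588.4,  85.7,  24. ]), array([576.7,  48.5,  48. ])]
[283 191  12   7  63] [288.87301587 193.73015873] [array([456.8,  78.4,  24. ]), array([451.3,  41.5,  48. ])]
[357 194  19  17  53] [365.98113208 201.67924528] [array([607. ,  19.1,  24. ]), array([594.4, -15. ,  48. ])]
[327 196  16   7  74] [334.09459459 198.58108108] [array([545.6,  42.6,  24. ]), array([535.9,   7.4,  48. ])]
[376 211  24  19 106] [389.46226415 221.12264151] [array([631.3, -54. ,  24. ]), array([617.6, -84.7,  48. ])]
[310 215  17   8  49] [317.67346939 218.46938776] [array([497.4, -19.4,  24. ]), array([490. , -51.7,  48. ])]
[349 217  26  26  81] [362.01234568 230.13580247] [array([571. , -71.4,  24. ]), array([ 560.2, -101.3,   48. ])]
[369 223  18  11 142] [377.70422535 228.21830986] [array([601.8, -71.3,  24. ]), array([ 589.5, -101.2,   48. ])]
[ 346  226   58   44 1267] [374.7284925  253.88555643] [array([ 572.9, -141.2,   24. ]), array([ 562. , -167.8,   48. ])]
[376 230  26  12  64] [388.984375 236.03125 ] [array([614.6, -98. ,  24. ]), array([ 601.7, -126.6,   48. ])]
[325 289  75  11 124] [364.33064516 294.75      ] [array([ 526. , -231.9,   24. ]), array([ 517.3, -254.3,   48. ])]
```

View pics/topz.png

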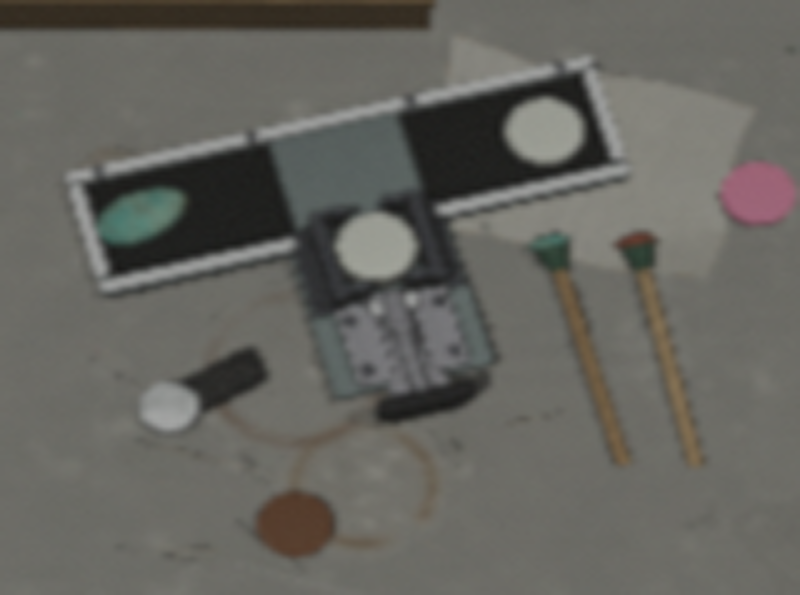

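View pics/sidez.png

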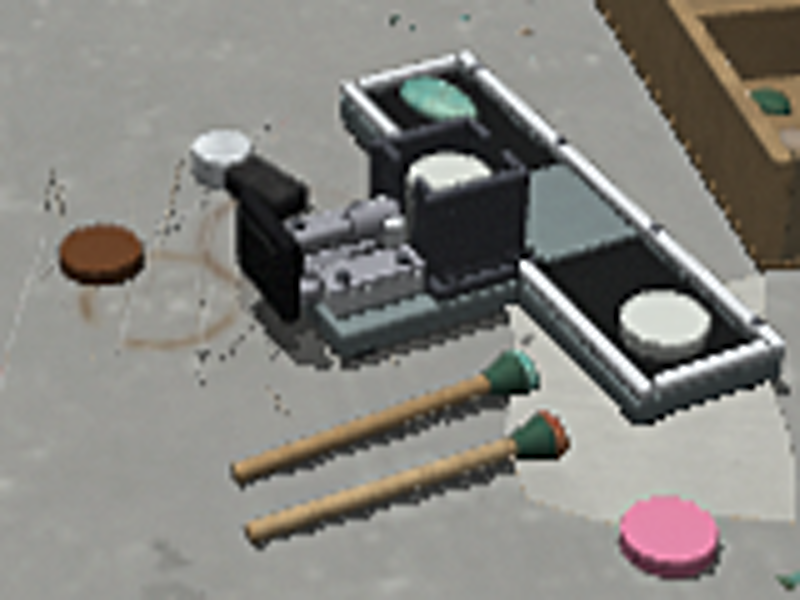

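```bash
python3 - <<'E'
import numpy as np,cv2
from h import *
t=np.load("top0.npz"); s=np.load("side0.npz")
f=lambda x,y:(255+(x+.5)/5-.5,120+(y+.5)/4.25-.5)
g=lambda x,y:(245+(x+.5)/5-.5,165+(y+.5)/5-.5)
C={k:ray(t,*f(*p),22) for k,p in dict(LF=(70,175),RF=(592,58),RN=(629,174),LN=(103,291)).items()}
S={k:ray(s,*g(*p),22) for k,p in dict(LF=(465,52),RF=(782,341),RN=(640,392),LN=(342,84)).items()}
for n,D in(("top",C),("side",S)):
    print(n,{k:v.round(1) for k,v in D.items()})
    m=sum(D.values())/4; ax=(D["RN"]-D["LN"]+D["RF"]-D["LF"]); ya=np.arctan2(ax[0],-ax[1])
    print("center",m.round(1),"yaw",ya, "len",np.linalg.norm(ax)/2, "wid",np.linalg.norm(D["LF"]-D["LN"]))
    d=np.array([np.cos(ya),np.sin(ya)]); print("origin",m[:2]-47*d)
print("wait",ray(t,*f(544,130),24),ray(s,*g(665,320),24))
print("cab",ray(t,*f(141,214),22),ray(s,*g(438,97),22))
print("mag blank(48)",ray(t,*f(376,245),48))
print("plate top edge ends z54 ",ray(t,*f(378,412),54),ray(t,*f(478,390),54),"side",ray(s,*g(228,168),54),ray(s,*g(298,232),54))
for n,p in dict(loupe1=(170,407),loupe2=(258,362),sA0=(552,240),sA1=(623,463),brown=(295,523)).items(): print(n,ray(t,*f(*p),8).round(0))
z=t["z_map"]; 
for u,v in((330,178),(325,158),(338,213),(364,151)): 
    K=t["intrinsics"];p=z[v,u]*np.linalg.inv(K)@[u,v,1.]; print((u,v),(t["R"].T@(p-t["t"])).round(1))
E
```

```text
top {'LF': array([577.8, 139.7,  22. ]), 'RF': array([641.2, -89.1,  22. ]), 'RN': array([ 579.6, -104.6,   22. ]), 'LN': array([517.3, 124. ,  22. ])}
center [579.   17.5  22. ] yaw 0.2680028177484166 len 237.1953725117284 wid 62.50476299796669
origin [533.67338331   5.05458763]
side {'LF': array([577.5, 137.8,  22. ]), 'RF': array([641. , -90.6,  22. ]), 'RN': array([ 579.6, -109.3,   22. ]), 'LN': array([517.4, 120.9,  22. ])}
center [578.9  14.7  22. ] yaw 0.2675473237322365 len 237.79283040973155 wid 62.40477186833923
origin [533.53585714   2.26586918]
wait [602.16560269 -67.48913216  24.        ] [601.21178195 -72.4310365   24.        ]
cab [557.51267889 108.29490059  22.        ] [556.29381717 102.41932188  22.        ]
mag blank(48) [536.59632543   6.12476575  48.        ]
plate top edge ends z54  [451.96420382   5.09486418  54.        ] [463.04457476 -36.59880206  54.        ] side [449.90696409  15.96659482  54.        ] [468.49095861 -31.81702647  54.        ]
loupe1 [460.  95.   8.]
loupe2 [483.  57.   8.]
sA0 [548. -72.   8.]
sA1 [ 432. -102.    8.]
brown [401.  40.   8.]
(330, 178) [535.1   5.7  47.4]
(325, 158) [585.9  16.5  17.3]
(338, 213) [459.7 -11.2  52.8]
(364, 151) [599.  -68.4  29.4]
```

Both views agree: feeder yaw is about 0.268, its origin about (534, 4), and all sizes match. The waiting blank is at local y of about -88 and the cabochon at +92. Next I'll work out the approach behind the thumb plate, with the jaws closed and the tool's x axis along the feeder's x axis.

```bash
cat >> h.py <<'E'
from scipy.spatial.transform import Rotation as Ro
O=np.array([533.8,4.,0]); YAW=.268
F=Ro.from_euler('z',YAW).as_matrix()
Rt=F@np.diag([1,-1,-1.])
def w(x,y,z): return O+F@np.array([x,y,z])
def loc(p): return F.T@(np.asarray(p)-O)
def row(cp,cr,tgt):
    R0=Ro.from_rotvec(cr).as_matrix()
    return np.r_[R0.T@(np.asarray(tgt)-cp)/300, Ro.from_matrix(R0.T@Rt).as_rotvec()/.5].round(4)
E
python3 - <<'E'
from h import *
from workcell import robot
o=robot.observe()
print(row([231.927,-607.214,251.729],o["ee_rot"],w(-107,0,150)))
print(w(-107,0,150))
E
```

```text
[ 1.3119e+00 -1.5781e+00  3.4200e-01 -3.6000e-03  1.0000e-04  1.9370e-01]
[430.61963985 -24.33395981 150.        ]
```

send_rows([
  [[0.65,-0.79,0.1,-0.0036,0,0.194],[0.65,-0.79,0.1,-0.0036,0,0.194],[0.65,-0.79,0.1,-0.0036,0,0.194],[0.65,-0.79,0.1,-0.0036,0,0.194],[0.65,-0.79,0.1,-0.0036,0,0.194],[0.65,-0.79,0.1,-0.0036,0,0.194],[0.65,-0.79,0.1,-0.0036,0,0.194]],
], grip=0, grip_force=20)

```text
time_s: 0.98
ee_pos: [329.4, -316.6, 221.8]
ee_rot: [3.111, 0.42, 0.0]
contact_force: [0.3, 0.2, 0.0]
width: 26.6
```

```bash
python3 - <<'E'
from h import *
from workcell import robot
o=robot.observe()
print(o["ee_pos"],o["ee_rot"],o["time_s"],o["width"],o["contact_force"])
print(row(o["ee_pos"],o["ee_rot"],w(-107,0,150)))
E
```

```text
[ 329.40919353 -316.59742738  221.78077275] [3.11107868e+00 4.19778631e-01 1.89621233e-04] 0.975 26.64864523275179 [0.26358491 0.21123858 0.01724156]
[ 5.835e-01 -8.505e-01  2.372e-01  4.600e-03  4.000e-04  5.000e-04]
```

send_rows([
  [[0.584,-0.85,0.237,0,0,0],[0.584,-0.85,0.237,0,0,0],[0.584,-0.85,0.237,0,0,0],[0.584,-0.85,0.237,0,0,0],[0.584,-0.85,0.237,0,0,0],[0.584,-0.85,0.237,0,0,0],[0.584,-0.85,0.237,0,0,0],[0.584,-0.85,0.237,0,0,0]],
])

```text
time_s: 1.98
ee_pos: [430.9, -26.5, 150.2]
ee_rot: [3.112, 0.413, -0.0]
contact_force: [0.0, 0.3, -0.6]
width: 0.4
```

```bash
python3 - <<'E'
from h import *
from workcell import robot
import cv2
o=robot.observe()
print(o["ee_pos"],o["ee_rot"],o["time_s"],o["width"],o["contact_force"],loc(o["ee_pos"]))
print(row(o["ee_pos"],o["ee_rot"],w(-107,0,48)))
s=robot.get_image("side"); c=s["color"][100:300,200:420]; cv2.imwrite("pics/s1.png",cv2.resize(c,None,fx=3,fy=3))
E
```

```text
[430.93932218 -26.47199457 150.2014215 ] [ 3.11176647e+00  4.12862133e-01 -1.22110036e-04] 1.975 0.43347488799955675 [ 0.02518035  0.26361883 -0.56502729] [-107.25788834   -2.14636508  150.2014215 ]
[ 0.001  -0.008   0.3407  0.005   0.0008 -0.0084]
```

View pics/s1.png

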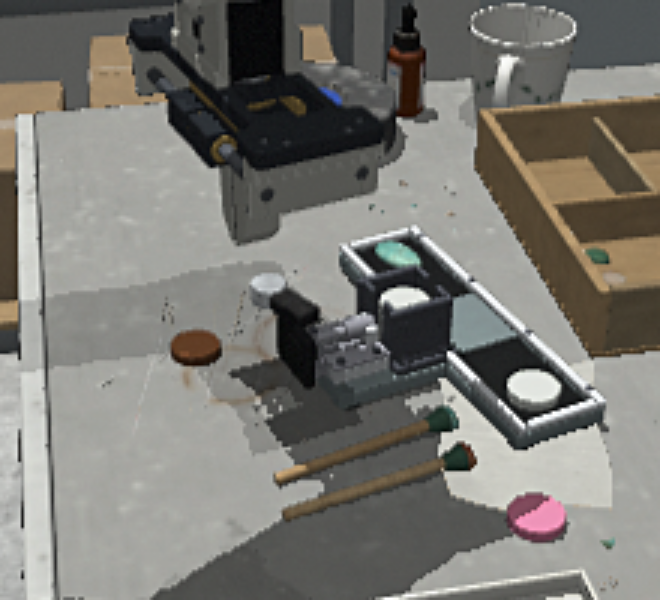

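```bash
python3 - <<'E'
from h import *
s=np.load("side0.npz")
P=w(-107,-2,0)
for n,(dx,dy,z) in dict(tip=(0,0,125),tipn=(9.5,-19,125),tipn2=(-9.5,-19,125),tipf=(9.5,19,125),b1=(37,-95,191),b2=(-37,-95,191),b3=(37,95,191),b4=(-37,95,191)).items():
    u=proj(s,w(-107+dx,-2+dy,z)); print(n,((u-[200,100])*3).round(0))
E
```

```text
tip [249. 236.]
tipn [277. 248.]
tipn2 [247. 255.]
tipf [250. 218.]
b1 [384. 196.]
b2 [255. 227.]
b3 [238.  62.]
b4 [126.  84.]
```

The tip projects to where it is seen at (250,240), so the calibration and geometry are good. I'll descend behind the plate and then press in small steps.

send_rows([
  [[0.0,-0.007,0.15,0,0,0],[0.0,-0.007,0.34,0,0,0],[0.0,-0.007,0.34,0,0,0],[0.0,-0.007,0.34,0,0,0]],
])

```text
time_s: 2.52
ee_pos: [431.4, -22.9, 49.6]
ee_rot: [3.111, 0.417, 0.003]
contact_force: [0.9, -0.0, -0.1]
width: 0.6
```

```bash
python3 - <<'E'
from h import *
from workcell import robot
import cv2
o=robot.observe()
print(o["ee_pos"],o["ee_rot"],o["time_s"],o["width"],o["contact_force"],loc(o["ee_pos"]))
s=robot.get_image("side"); c=s["color"][140:280,220:420]; cv2.imwrite("pics/s2.png",cv2.resize(c,None,fx=4,fy=4))
E
```

```text
[431.36805495 -22.86070672  49.57150675] [3.11141249e+00 4.17402293e-01 2.52313074e-03] 2.525 0.6416883382417623 [ 0.93461099 -0.00435519 -0.13193953] [-105.88817912    1.2224787    49.57150675]
```

View pics/s2.png

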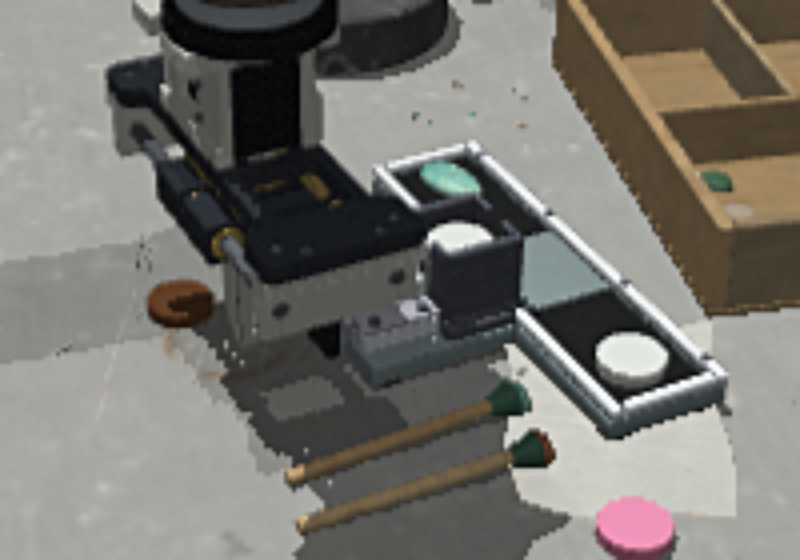

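send_rows([
  [[0.03,0,0,0,0,0],[0.06,0,0,0,0,0],[0.085,0,0,0,0,0],[0.11,0,0,0,0,0],[0.135,0,0,0,0,0],[0.16,0,0,0,0,0],[0.16,0,0,0,0,0]],
])

```text
time_s: 3.45
ee_pos: [465.9, -12.7, 46.3]
ee_rot: [3.107, 0.417, -0.035]
contact_force: [-26.8, -5.9, 24.0]
width: 0.1
```

```bash
cat > st.py <<'E'
from h import *
from workcell import robot
o=robot.observe()
print(loc(o["ee_pos"]).round(1),o["ee_rot"].round(3),o["time_s"],o["width"].round(1),"F loc",(F.T@o["contact_force"]).round(1))
E
python3 st.py
```

```text
Traceback (most recent call last):
  File "st.py", line 4, in <module>
    print(loc(o["ee_pos"]).round(1),o["ee_rot"].round(3),o["time_s"],o["width"].round(1),"F loc",(F.T@o["contact_force"]).round(1))
                                                                     ^^^^^^^^^^^^^^^^
AttributeError: 'float' object has no attribute 'round'
```

Unexpected: a 27 N backward and 24 N upward force at only 36 mm of travel. I'll look before doing anything else.

```bash
sed -i 's/o\["width"\].round(1)/round(o["width"],1)/' st.py; python3 st.py; python3 - <<'E'
from workcell import robot
import cv2
s=robot.get_image("side"); c=s["color"][140:280,220:420]; cv2.imwrite("pics/s3.png",cv2.resize(c,None,fx=4,fy=4))
s=robot.get_image("top"); c=s["color"][110:250,240:420]; cv2.imwrite("pics/t3.png",cv2.resize(c,None,fx=4,fy=4))
E
```

```text
[-69.9   1.8  46.3] [ 3.107  0.417 -0.035] 3.45 0.1 F loc [-27.4   1.4  24. ]
```

View pics/s3.png

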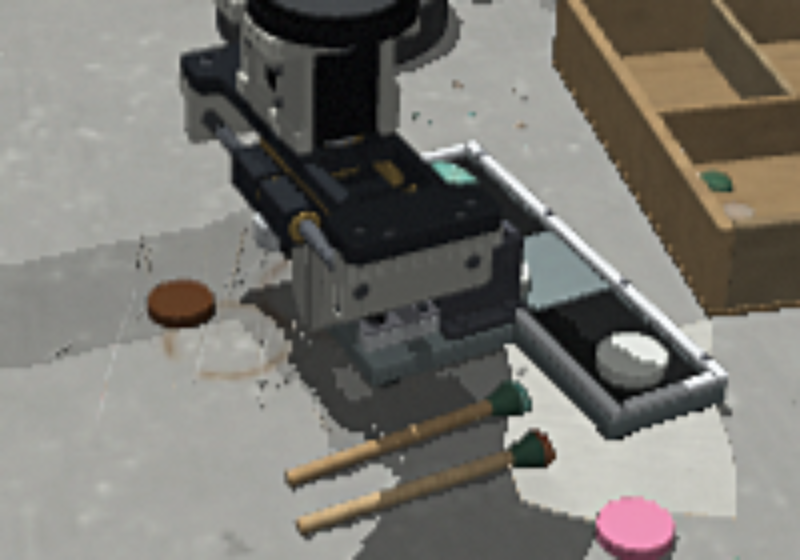

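View pics/t3.png

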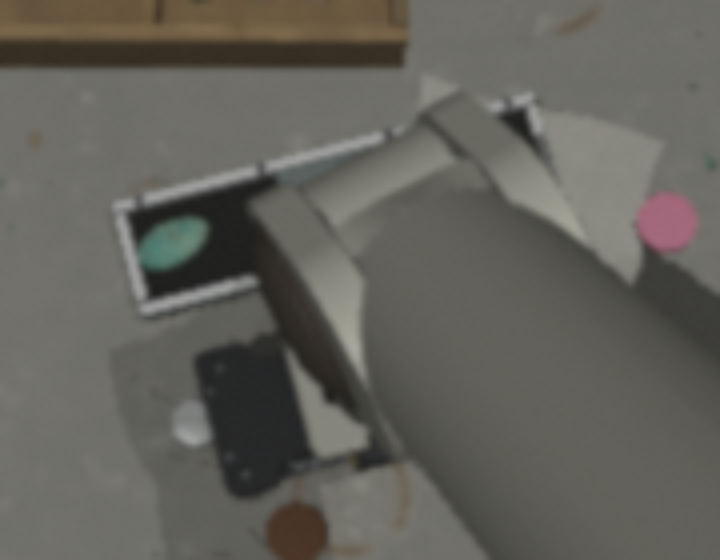

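```bash
python3 - <<'E'
from h import *
from workcell import robot
import cv2
o=robot.observe()
print((F.T@o["contact_force"]).round(1),(F.T@o["ft_torque"]).round(2),o["time_s"],loc(o["ee_pos"]).round(1),o["tau"].round(1),o["joints"].round(3))
s=np.load("side0.npz")
R=Ro.from_rotvec(o["ee_rot"]).as_matrix()
print((F.T@R).round(3))
for dx in(-37,37):
  for dy in(-95,95):
    X=o["ee_pos"]+R@np.array([dx,dy,-41]); print(dx,dy,loc(X).round(0),((proj(s,X)-[220,140])*4).round(0))
for p in((-24,-24,58),(22,-24,58),(-24,-24,16),(22,-24,16),(-24,24,58)): print(p,((proj(s,w(*p))-[220,140])*4).round(0))
E
```

```text
[-26.5   0.3  22.7] [0.07 5.72 0.17] 3.55 [-69.9   1.8  46.3] [ -3.5 -41.6 -10.2 -29.3   1.2  -9.1  -0.2] [ 0.441  0.561 -0.573  2.115  0.526  0.631 -1.807]
[[ 1.    -0.001 -0.023]
 [-0.001 -1.    -0.004]
 [-0.023  0.004 -1.   ]]
-37 -95 [-106.   97.   88.] [175. 127.]
-37 95 [-106.  -93.   89.] [344. 330.]
37 -95 [-32.  97.  86.] [309.  98.]
37 95 [-32. -93.  87.] [497. 288.]
(-24, -24, 58) [435. 258.]
(22, -24, 58) [519. 235.]
(-24, -24, 16) [433. 330.]
(22, -24, 16) [514. 306.]
(-24, 24, 58) [388. 209.]
```

```bash
python3 - <<'E'
from h import *
from scipy.interpolate import griddata
for n in("top","side"):
    d=np.load(n+"0.npz");z=d["z_map"]; v,u=np.nonzero(z>0)
    P=(np.linalg.inv(d["intrinsics"])@np.c_[u,v,np.ones(len(u))].T)*z[v,u]
    X=d["R"].T@(P-d["t"][:,None]); L=(F.T@(X-O[:,None])).T
    m=(abs(L[:,0]+50)<50)&(abs(L[:,1])<36)&(L[:,2]>5); L=L[m]
    print(n)
    for y in(-28,-20,-12,-4,4,12,20,28):
        r=[]
        for x in range(-96,0,6):
            q=L[(abs(L[:,0]-x)<3)&(abs(L[:,1]-y)<4)]; r.append(f"{q[:,2].max():3.0f}" if len(q) else "  .")
        print(y,r)
E
```

```text
top
-28 ['  .', '  .', '  .', '  6', '  .', '  .', ' 21', ' 18', ' 19', ' 20', ' 20', ' 21', ' 21', ' 25', ' 26', ' 27']
-20 ['  .', '  .', '  .', ' 56', ' 56', '  6', ' 32', ' 32', ' 32', ' 30', ' 32', ' 35', ' 31', ' 60', ' 63', ' 60']
-12 ['  .', '  6', ' 50', ' 57', ' 57', ' 26', ' 34', ' 32', ' 34', ' 32', ' 31', ' 36', ' 37', ' 59', ' 59', ' 48']
-4 ['  .', '  .', ' 49', ' 58', ' 55', ' 43', ' 40', ' 39', ' 41', ' 44', ' 44', ' 43', ' 45', ' 58', ' 49', ' 52']
4 ['  .', '  .', ' 46', ' 56', ' 56', ' 42', ' 43', ' 44', ' 42', ' 45', ' 46', ' 48', ' 46', ' 23', ' 50', ' 51']
12 ['  5', '  .', ' 49', ' 58', ' 56', ' 25', ' 33', ' 30', ' 31', ' 32', ' 32', ' 41', ' 42', ' 59', ' 57', ' 52']
20 ['  .', '  .', ' 45', ' 57', ' 54', '  .', ' 30', ' 35', ' 31', ' 31', ' 31', ' 35', ' 32', ' 61', ' 59', ' 59']
28 ['  .', '  5', '  5', '  .', '  .', '  .', ' 33', ' 30', ' 30', ' 30', ' 31', ' 33', ' 28', ' 59', ' 58', ' 61']
side
-28 ['  .', '  .', '  .', '  .', '  .', ' 17', ' 28', ' 28', ' 26', ' 27', ' 31', ' 29', ' 55', ' 51', ' 54', ' 51']
-20 ['  .', '  .', ' 50', ' 54', ' 52', ' 11', ' 29', ' 31', ' 29', ' 29', ' 30', ' 31', ' 55', ' 58', ' 58', ' 59']
-12 ['  .', '  .', ' 50', ' 55', ' 54', ' 24', ' 30', ' 27', ' 30', ' 29', ' 30', ' 40', ' 39', ' 59', ' 56', '  .']
-4 ['  .', '  .', ' 48', ' 54', ' 53', ' 40', ' 41', ' 40', ' 41', ' 43', ' 44', ' 44', ' 44', ' 54', '  .', ' 50']
4 ['  .', '  .', ' 50', ' 55', ' 53', ' 39', ' 38', ' 37', ' 40', ' 42', ' 44', ' 43', '  .', ' 53', ' 49', ' 49']
12 ['  .', '  .', ' 52', ' 54', '  .', '  .', ' 29', ' 30', ' 25', ' 30', ' 22', '  .', ' 39', ' 59', '  .', ' 48']
20 ['  .', '  .', ' 49', ' 52', '  .', '  .', ' 29', ' 33', ' 29', ' 30', ' 30', ' 33', ' 58', ' 58', ' 58', ' 59']
28 ['  .', '  .', '  .', '  .', '  .', '  .', '  .', '  .', ' 27', ' 28', '  .', '  .', '  .', ' 56', '  .', '  .']
```

```bash
python3 - <<'E'
from h import *
from workcell import robot
import cv2
s=robot.get_image("side"); np.savez("side3.npz",**s)
c=s["color"][175:240,285:365]; cv2.imwrite("pics/s3z.png",cv2.resize(c,None,fx=9,fy=9,interpolation=cv2.INTER_NEAREST))
f=lambda u,v:((u-285)*9+4,(v-175)*9+4)
for p in((22,-24,16),(22,-24,58),(22,0,16),(30,0,24),(40,0,24),(30,-17,24)): print(p,np.round(f(*proj(s,w(*p)))))
E
```

```text
(22, -24, 16) [576. 376.]
(22, -24, 58) [586. 217.]
(22, 0, 16) [521. 321.]
(30, 0, 24) [553. 282.]
(40, 0, 24) [591. 271.]
(30, -17, 24) [592. 321.]
```

View pics/s3z.png

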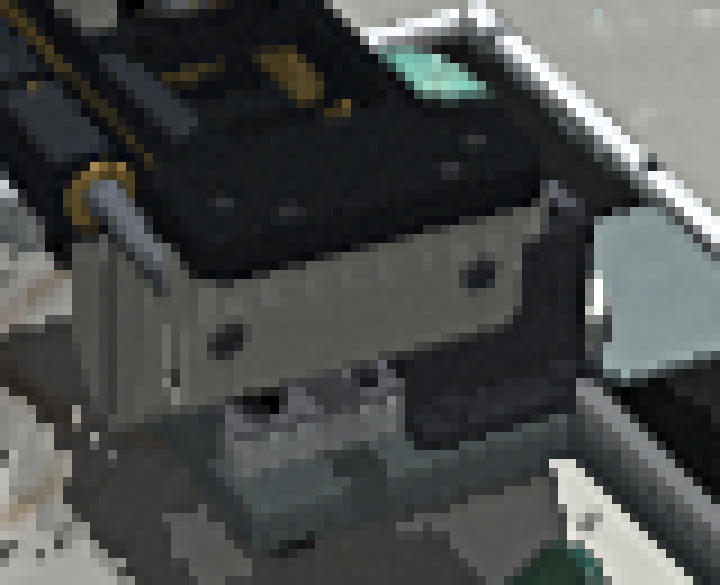

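```bash
python3 - <<'E'
from h import *
s=np.load("side3.npz")
f=lambda u,v:((u-285)*9+4,(v-175)*9+4)
a=np.linspace(0,6.28,60)
for cx in (5,10,15,20,25,30,35,42):
    q=np.array([f(*proj(s,w(cx+17*np.cos(t),17*np.sin(t),z))) for t in a for z in(16,24)])
    print(cx,q[q[:,0].argmax()].round(),q[:,1].min().round(),q[:,1].max().round())
for z in(20,30,40,54):
  for dx in(-9.5,9.5):
    print(z,dx,[np.round(f(*proj(s,w(-70+dx,1.8+dy,z)))) for dy in(-19,19)])
E
```

```text
5 [533. 314.] 267.0 384.0
10 [552. 308.] 262.0 379.0
15 [572. 302.] 256.0 373.0
20 [591. 297.] 251.0 367.0
25 [610. 291.] 246.0 361.0
30 [629. 286.] 240.0 355.0
35 [648. 280.] 235.0 350.0
42 [675. 272.] 227.0 341.0
20 -9.5 [array([147., 468.]), array([ 71., 374.])]
20 9.5 [array([227., 444.]), array([149., 352.])]
30 -9.5 [array([147., 430.]), array([ 70., 337.])]
30 9.5 [array([227., 406.]), array([149., 315.])]
40 -9.5 [array([146., 391.]), array([ 70., 299.])]
40 9.5 [array([228., 368.]), array([149., 277.])]
54 -9.5 [array([146., 337.]), array([ 69., 245.])]
54 9.5 [array([228., 313.]), array([149., 223.])]
```

The measured heights explain it. A fixed guide block about 30 mm high ends at x of about -60, and my low fingertips (z 21) have met it, with the plunger about 25 mm in and the blank at x of about 24. I won't let the plunger return half-way. I'll ease the push and slide the tips up the plate to about z 46, above the block.

send_rows([
  [[-0.02,0,0,0,0,0],[-0.02,0,-0.03,0,0,0],[-0.02,0,-0.055,0,0,0],[-0.02,0,-0.08,0,0,0],[-0.02,0,-0.08,0,0,0]],
])

```text
time_s: 4.22
ee_pos: [469.6, -11.2, 71.9]
ee_rot: [3.112, 0.419, -0.004]
contact_force: [-4.7, -0.9, -0.4]
width: 0.6
```

```bash
python3 st.py; python3 - <<'E'
from workcell import robot
import cv2
s=robot.get_image("side"); c=s["color"][165:255,265:385]; cv2.imwrite("pics/s4.png",cv2.resize(c,None,fx=6,fy=6,interpolation=cv2.INTER_CUBIC))
E
```

```text
[-66.    2.4  71.9] [ 3.112  0.419 -0.004] 4.225 0.6 F loc [-4.8  0.4 -0.4]
```

View pics/s4.png

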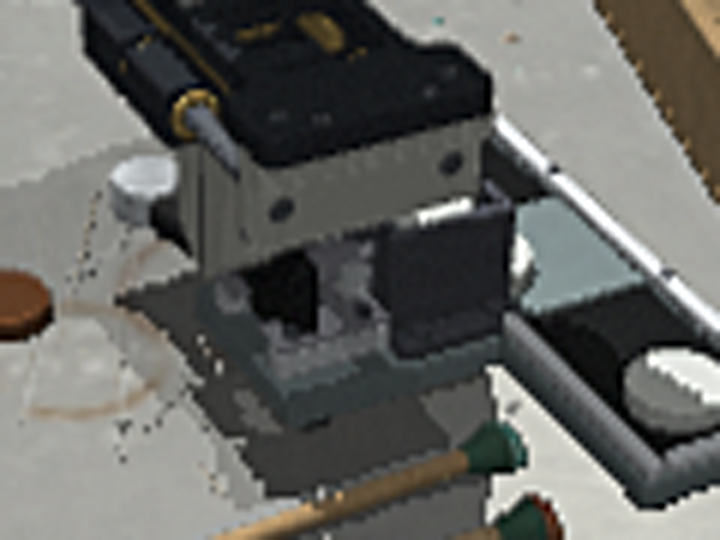

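Confirmed: the plate is seen passing through the slot in the block, and the force is down to the plain spring, 4.8 N. I'll carry on pressing.

send_rows([
  [[0.015,0,0,0,0,0],[0.03,0,0,0,0,0],[0.045,0,0,0,0,0],[0.055,0,0,0,0,0],[0.065,0,0,0,0,0],[0.065,0,0,0,0,0]],
])

```text
time_s: 5.03
ee_pos: [485.7, -6.7, 71.2]
ee_rot: [3.111, 0.419, -0.014]
contact_force: [-12.0, -2.6, 5.9]
width: 0.7
```

```bash
python3 st.py
```

```text
[-49.2   2.4  71.2] [ 3.111  0.419 -0.014] 5.025 0.7 F loc [-12.3   0.7   5.9]
```

send_rows([
  [[0.008,0,0,0,0,0],[0.016,0,0,0,0,0],[0.016,0,0,0,0,0]],
])

```text
time_s: 5.4
ee_pos: [486.3, -6.6, 70.7]
ee_rot: [3.109, 0.418, -0.026]
contact_force: [-21.1, -5.4, 16.3]
width: 0.2
```

```bash
python3 st.py; python3 - <<'E'
from workcell import robot
from h import *
import cv2
s=robot.get_image("side"); c=s["color"][165:255,265:385]; cv2.imwrite("pics/s5.png",cv2.resize(c,None,fx=6,fy=6,interpolation=cv2.INTER_CUBIC))
f=lambda u,v:((u-265)*6+3,(v-165)*6+3)
a=np.linspace(0,6.28,60)
for cx in (30,35,38,42,45):
    q=np.array([f(*proj(s,w(cx+17*np.cos(t),17*np.sin(t),z))) for t in a for z in(16,24)])
    print(cx,q[q[:,0].argmax()].round())
E
```

```text
[-48.6   2.4  70.7] [ 3.109  0.418 -0.026] 5.4 0.2 F loc [-21.7   0.4  16.3]
30 [540. 251.]
35 [552. 247.]
38 [560. 245.]
42 [570. 242.]
45 [578. 240.]
```

View pics/s5.png

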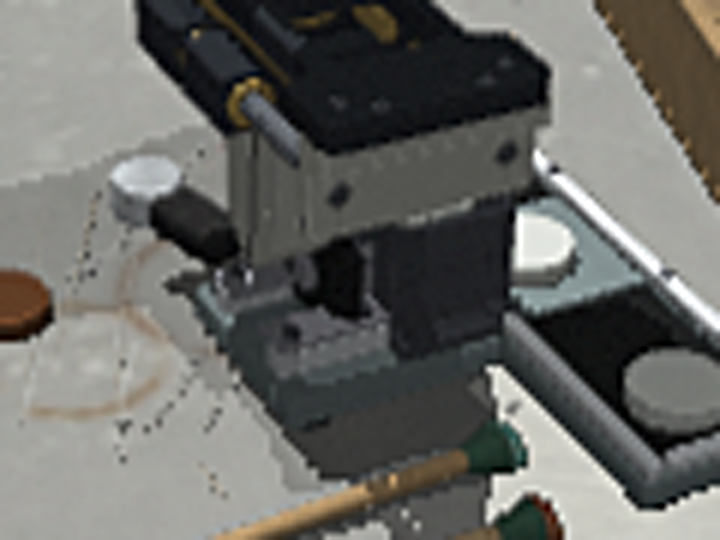

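The blank now stands out on the deck at x of about 43, with a hard stop felt. I'll retract steadily, let the plunger spring back and lift.

send_rows([
  [[-0.03,0,0,0,0,0],[-0.08,0,0,0,0,0],[-0.14,0,0,0,0,0],[-0.2,0,0,0,0,0],[-0.24,0,0,0,0,0],[-0.24,0,0,0,0,0],[-0.24,0,-0.2,0,0,0],[-0.24,0,-0.3,0,0,0],[-0.24,0,-0.3,0,0,0]],
])

```text
time_s: 6.58
ee_pos: [428.2, -23.5, 164.6]
ee_rot: [3.11, 0.419, 0.011]
contact_force: [-0.4, -0.2, -0.5]
width: 0.5
```

```bash
python3 st.py; python3 - <<'E'
from workcell import robot
from h import *
import cv2
s=robot.get_image("side"); np.savez("side6.npz",**s); c=s["color"][165:285,245:405]; cv2.imwrite("pics/s6.png",cv2.resize(c,None,fx=5,fy=5,interpolation=cv2.INTER_CUBIC))
f=lambda u,v:((u-245)*5+2,(v-165)*5+2)
for c in((42,0),(45,0)):
    print(c,np.round(f(*proj(s,w(c[0],c[1],24)))))
E
```

```text
[-109.1    1.5  164.6] [3.11  0.419 0.011] 6.575 0.5 F loc [-0.5 -0.1 -0.5]
(42, 0) [533. 199.]
(45, 0) [539. 197.]
```

View pics/s6.png

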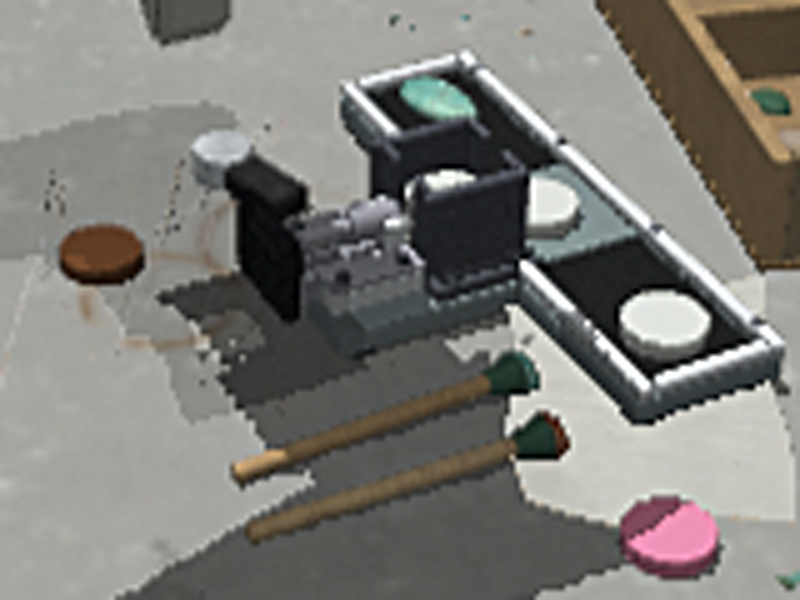

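The plunger is back out, the stack has dropped one, and the fed blank lies at about (540,200), local (44,0). Now over to its left side.

```bash
python3 - <<'E'
from workcell import robot
from h import *
o=robot.observe()
print(row(o["ee_pos"],o["ee_rot"],w(44,42,140)))
t=np.load("top0.npz")
f=lambda x,y:(255+(x+.5)/5-.5,120+(y+.5)/4.25-.5)
for p in((97,230),(187,195)): print("cab end",loc(ray(t,*f(*p),20)))
print("box edge",loc(ray(t,280,124,50)))
E
```

```text
[ 0.5147 -0.135   0.0789  0.0072 -0.0074 -0.001 ]
cab end [ 47.80515203 114.94025851  20.        ]
cab end [55.39190098 72.45005903 20.        ]
box edge [143.677402    74.42341265  50.        ]
```

send_rows([
  [[0.15,-0.04,0,0,0,0],[0.35,-0.1,0.04,0,0,0],[0.515,-0.135,0.08,0.007,-0.007,0],[0.515,-0.135,0.08,0.007,-0.007,0],[0.515,-0.135,0.08,0.007,-0.007,0]],
])

```text
time_s: 7.25
ee_pos: [561.8, 56.5, 136.4]
ee_rot: [-3.112, -0.421, 0.011]
contact_force: [-1.1, -0.1, 0.0]
width: 0.3
```

```bash
python3 st.py; python3 - <<'E'
from workcell import robot
from h import *
o=robot.observe()
print(row(o["ee_pos"],o["ee_rot"],w(44,42,55)))
import cv2
s=robot.get_image("side"); c=s["color"][165:285,245:405]; cv2.imwrite("pics/s7.png",cv2.resize(c,None,fx=5,fy=5,interpolation=cv2.INTER_CUBIC))
E
```

```text
[ 40.9  43.2 136.4] [-3.112 -0.421  0.011] 7.25 0.3 F loc [-1.1  0.2  0. ]
[ 0.012   0.0048  0.2712 -0.0051  0.0134  0.0014]
```

View pics/s7.png

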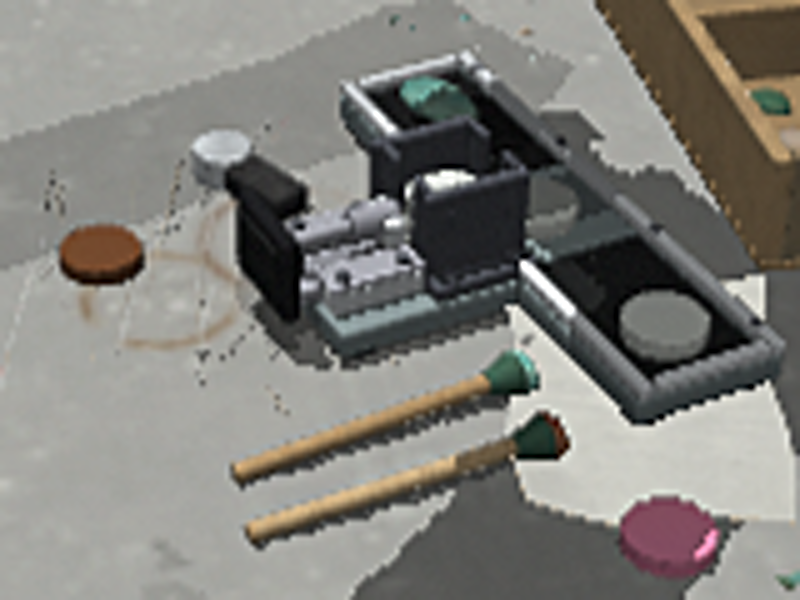

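send_rows([
  [[0.003,0.004,0.12,0,0,0],[0.003,0.004,0.22,0,0,0],[0.003,0.004,0.27,0,0,0],[0.003,0.004,0.27,0,0,0],[0.003,0.004,0.27,0,0,0]],
])

```text
time_s: 7.92
ee_pos: [564.9, 55.5, 58.4]
ee_rot: [-3.113, -0.419, 0.003]
contact_force: [0.6, 0.5, 0.5]
width: 0.6
```

```bash
python3 st.py; python3 - <<'E'
from workcell import robot
from h import *
o=robot.observe()
print(row(o["ee_pos"],o["ee_rot"],w(44,42,45)))
import cv2
s=robot.get_image("side"); c=s["color"][165:285,245:405]; cv2.imwrite("pics/s8.png",cv2.resize(c,None,fx=5,fy=5,interpolation=cv2.INTER_CUBIC))
E
```

```text
[43.6 41.4 58.4] [-3.113e+00 -4.190e-01  3.000e-03] 7.925 0.6 F loc [0.7 0.4 0.5]
[ 0.0013 -0.0019  0.0445 -0.0025  0.0031 -0.0007]
```

View pics/s8.png

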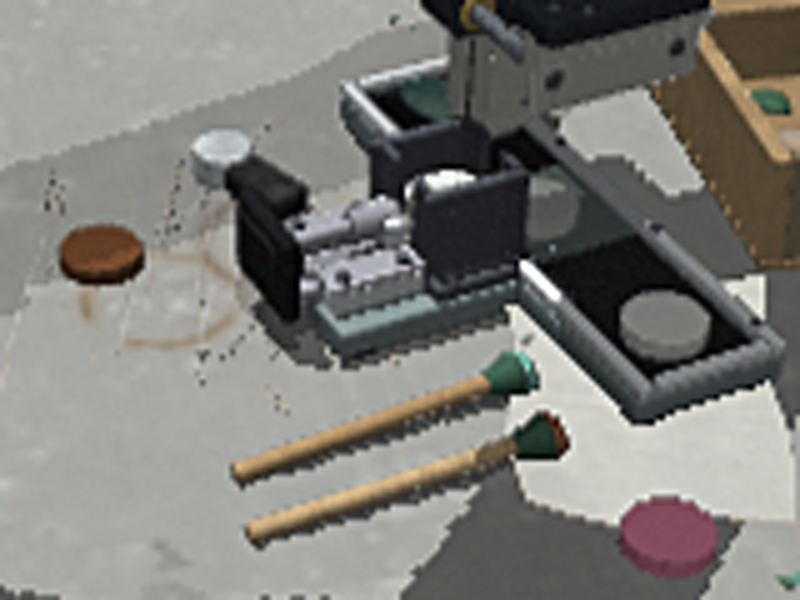

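send_rows([
  [[0.001,0,0.02,0,0,0],[0.001,0,0.04,0,0,0],[0.001,0,0.04,0,0,0],[0.001,0,0.04,0,0,0]],
])

```text
time_s: 8.48
ee_pos: [564.4, 55.6, 45.0]
ee_rot: [-3.112, -0.419, 0.006]
contact_force: [-0.0, 0.2, 1.5]
width: -0.0
```

```bash
python3 st.py
```

```text
[43.1 41.7 45. ] [-3.112 -0.419  0.006] 8.475 -0.0 F loc [0.  0.2 1.5]
```

send_rows([
  [[0.003,0.015,0,0,0,0],[0.003,0.03,0,0,0,0],[0.003,0.045,0,0,0,0],[0.003,0.06,0,0,0,0],[0.003,0.075,0,0,0,0],[0.003,0.09,0,0,0,0],[0.003,0.105,0,0,0,0],[0.003,0.12,0,0,0,0],[0.003,0.135,0,0,0,0],[0.003,0.15,0,0,0,0],[0.003,0.16,0,0,0,0],[0.003,0.16,0,0,0,0]],
])

```text
time_s: 9.98
ee_pos: [578.0, 9.1, 45.0]
ee_rot: [-3.113, -0.418, 0.006]
contact_force: [-0.2, 0.3, 0.5]
width: 0.2
```

```bash
python3 st.py; python3 - <<'E'
from workcell import robot
from h import *
import cv2
s=robot.get_image("side"); np.savez("side9.npz",**s);c=s["color"][165:285,245:405]; cv2.imwrite("pics/s9.png",cv2.resize(c,None,fx=5,fy=5,interpolation=cv2.INTER_CUBIC))
f=lambda u,v:((u-245)*5+2,(v-165)*5+2)
for y in(-29,-40,-45,-50,-55): print(y,np.round(f(*proj(s,w(44,y,24)))),np.round(f(*proj(s,w(44,y-17,24)))))
E
```

```text
[44.  -6.8 45. ] [-3.113 -0.418  0.006] 9.975 0.2 F loc [-0.1  0.3  0.5]
-29 [575. 235.] [598. 257.]
-40 [590. 249.] [613. 272.]
-45 [597. 256.] [620. 279.]
-50 [603. 263.] [627. 286.]
-55 [610. 269.] [635. 293.]
```

View pics/s9.png

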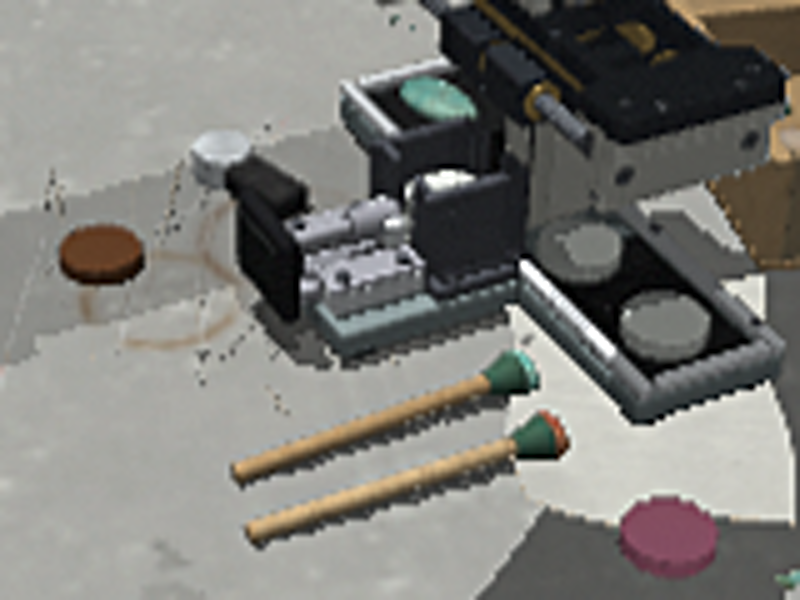

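The blank is sliding flat, its top centre near (580,247), which is y of about -36. About 15 mm to go.

send_rows([
  [[0,0.01,0,0,0,0],[0,0.02,0,0,0,0],[0,0.03,0,0,0,0],[0,0.04,0,0,0,0],[0,0.049,0,0,0,0],[0,0.049,0,0,0,0]],
])

```text
time_s: 10.78
ee_pos: [582.0, -5.0, 45.0]
ee_rot: [-3.113, -0.419, 0.006]
contact_force: [-0.0, -0.0, 0.1]
width: 0.7
```

```bash
python3 st.py; python3 - <<'E'
from workcell import robot
from h import *
import cv2
s=robot.get_image("side"); c=s["color"][165:285,245:405]; cv2.imwrite("pics/s10.png",cv2.resize(c,None,fx=5,fy=5,interpolation=cv2.INTER_CUBIC))
E
```

```text
[ 44.1 -21.5  45. ] [-3.113 -0.419  0.006] 10.775 0.7 F loc [-0.  -0.   0.1]
```

View pics/s10.png

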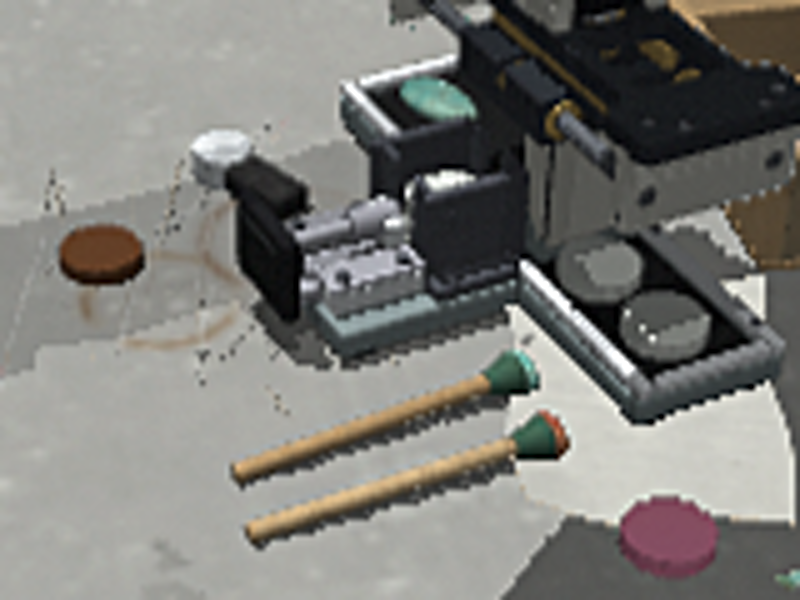

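The blank is now near (600,265), y of about -50, beside its mate. I'll back off, lift clear and check.

send_rows([
  [[0,-0.03,0,0,0,0],[0,-0.08,0,0,0,0],[0,-0.08,-0.1,0,0,0],[0,-0.08,-0.3,0,0,0],[-0.2,-0.08,-0.5,0,0,0],[-0.4,-0.08,-0.5,0,0,0],[-0.5,-0.08,-0.5,0,0,0],[-0.5,-0.08,-0.5,0,0,0]],
])

```text
time_s: 11.82
ee_pos: [427.8, -21.8, 195.3]
ee_rot: [3.112, 0.419, -0.01]
contact_force: [-0.6, -0.4, -0.3]
width: 0.3
```

```bash
python3 st.py; python3 - <<'E'
from workcell import robot
from h import *
import cv2
s=robot.get_image("side"); c=s["color"][165:285,245:405]; cv2.imwrite("pics/s11.png",cv2.resize(c,None,fx=5,fy=5,interpolation=cv2.INTER_CUBIC))
t=robot.get_image("top"); c=t["color"][120:260,255:415]; cv2.imwrite("pics/t11.png",cv2.resize(c,None,fx=5,fy=4,interpolation=cv2.INTER_CUBIC))
f=lambda u,v:((u-245)*5+2,(v-165)*5+2)
for y in(-44,-46,-48,-50,-52): print(y,np.round(f(*proj(s,w(44,y,24)))))
E
```

```text
[-109.     3.2  195.3] [ 3.112  0.419 -0.01 ] 11.825 0.3 F loc [-0.6 -0.2 -0.3]
-44 [595. 255.]
-46 [598. 257.]
-48 [601. 260.]
-50 [603. 263.]
-52 [606. 265.]
```

View pics/s11.png

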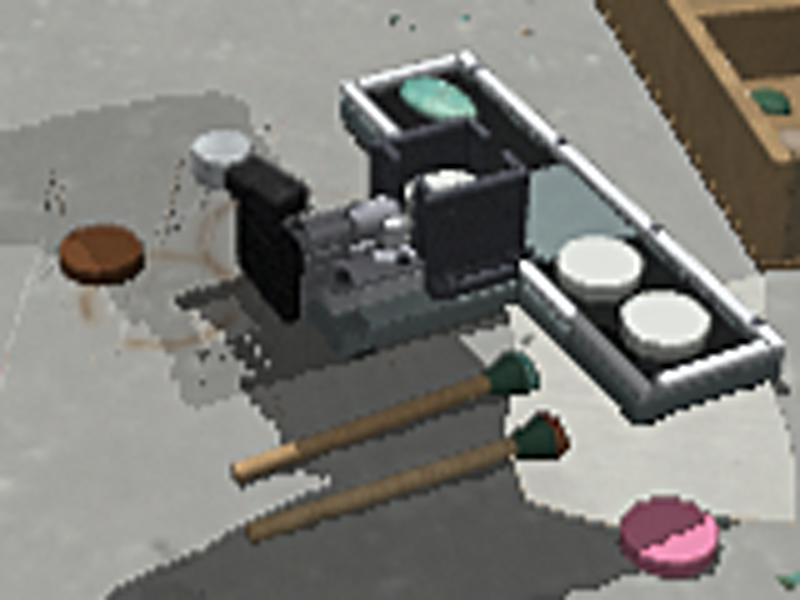

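View pics/t11.png

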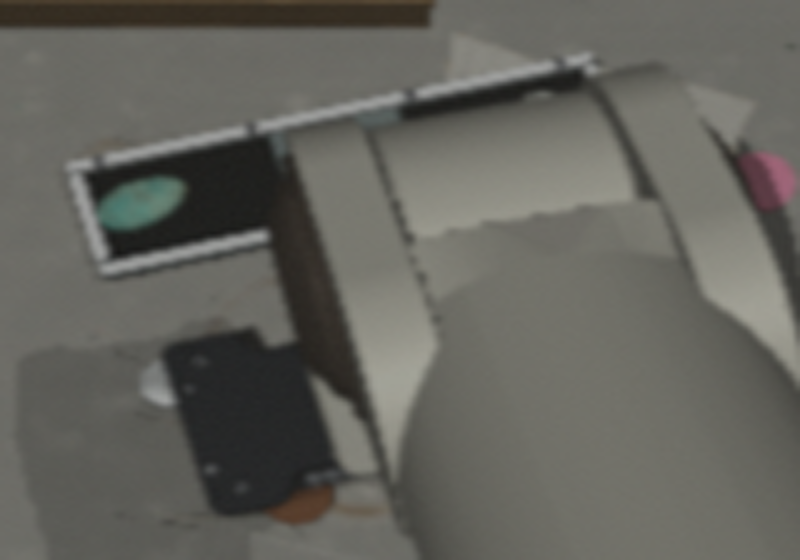

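```bash
python3 - <<'E'
from workcell import robot
from h import *
import cv2
s=robot.get_image("side")
h=cv2.cvtColor(s["color"],cv2.COLOR_BGR2HSV); 
m=((h[...,1]<50)&(h[...,2]>195)).astype(np.uint8); r=np.zeros_like(m); r[208:240,354:390]=m[208:240,354:390]
n,l,st,ce=cv2.connectedComponentsWithStats(r)
for i in range(1,n):
    if st[i,4]>30: print(st[i],ce[i],loc(ray(s,*ce[i],24)).round(1))
E
```

```text
[376 211  14  14  38] [382.89473684 217.31578947] [ 74.4 -65.7  24. ]
[357 212  16  10 126] [364.45238095 216.77777778] [ 43.1 -48.3  24. ]
[370 224  17  10 129] [378.01550388 228.2248062 ] [ 46.1 -90.9  24. ]
[354 232   8   8  36] [356.33333333 236.66666667] [ -4.  -94.7  24. ]
```

By this view the blank's centre is at y of about -48. Corrected to the side camera's own fence fit it could be about -46.6, which is thin margin for "wholly on rubber". There are about 8 mm free before the mate, so I'll nudge about 4 mm more.

```bash
python3 - <<'E'
from workcell import robot
from h import *
o=robot.observe()
print(row(o["ee_pos"],o["ee_rot"],w(44,3,90)))
E
```

```text
[ 0.4946  0.0016  0.3526 -0.0025  0.0032  0.0017]
```

send_rows([
  [[0.2,0,0,0,0,0],[0.4,0,0.05,0,0,0],[0.495,0,0.2,0,0,0],[0.495,0,0.35,0,0,0],[0.495,0,0.35,0,0,0],[0.495,0,0.35,0,0,0]],
])

```text
time_s: 12.72
ee_pos: [575.2, 19.2, 90.9]
ee_rot: [-3.111, -0.421, 0.004]
contact_force: [0.6, -0.3, 1.0]
width: 0.8
```

```bash
python3 st.py;  python3 - <<'E'
from workcell import robot
from h import *
o=robot.observe()
print(row(o["ee_pos"],o["ee_rot"],w(44,3,45)))
E
```

```text
[43.9  3.7 90.9] [-3.111 -0.421  0.004] 12.725 0.8 F loc [ 0.5 -0.5  1. ]
[ 0.0006  0.0029  0.153  -0.0048  0.0046  0.0015]
```

send_rows([
  [[0,0,0.08,0,0,0],[0,0,0.15,0,0,0],[0,0,0.15,0,0,0],[0,0.02,0.15,0,0,0],[0,0.04,0.15,0,0,0],[0,0.06,0.15,0,0,0],[0,0.075,0.15,0,0,0],[0,0.087,0.15,0,0,0],[0,0.097,0.15,0,0,0],[0,0.097,0.15,0,0,0]],
])

```text
time_s: 13.98
ee_pos: [581.8, -10.1, 45.0]
ee_rot: [-3.112, -0.419, 0.006]
contact_force: [0.9, -0.1, 0.3]
width: 0.4
```

```bash
python3 st.py
```

```text
[ 42.6 -26.3  45. ] [-3.112 -0.419  0.006] 13.975 0.4 F loc [ 0.8 -0.3  0.3]
```

send_rows([
  [[0,-0.03,0,0,0,0],[0,-0.09,0,0,0,0],[0,-0.09,-0.1,0,0,0],[0,-0.09,-0.3,0,0,0],[-0.2,-0.08,-0.5,0,0,0],[-0.4,-0.08,-0.5,0,0,0],[-0.5,-0.08,-0.5,0,0,0],[-0.5,-0.08,-0.5,0,0,0]],
])

```text
time_s: 14.98
ee_pos: [427.6, -26.9, 195.2]
ee_rot: [3.112, 0.419, -0.01]
contact_force: [0.8, 0.0, -1.0]
width: -0.0
```

```bash
python3 st.py; python3 - <<'E'
from workcell import robot
from h import *
import cv2
s=robot.get_image("side"); c=s["color"][165:285,245:405]; cv2.imwrite("pics/s12.png",cv2.resize(c,None,fx=5,fy=5,interpolation=cv2.INTER_CUBIC))
h=cv2.cvtColor(s["color"],cv2.COLOR_BGR2HSV); 
m=((h[...,1]<50)&(h[...,2]>195)).astype(np.uint8); r=np.zeros_like(m); r[208:240,354:390]=m[208:240,354:390]
n,l,st,ce=cv2.connectedComponentsWithStats(r)
for i in range(1,n):
    if st[i,4]>60: print(st[i],ce[i],loc(ray(s,*ce[i],24)).round(1))
E
```

```text
[-110.6   -1.7  195.2] [ 3.112  0.419 -0.01 ] 14.975 -0.0 F loc [ 0.8 -0.2 -1. ]
[358 214  17  10 127] [365.70866142 218.17322835] [ 42.8 -53.3  24. ]
[369 224  18  10 136] [377.63235294 228.28676471] [ 45.4 -90.8  24. ]
```

View pics/s12.png

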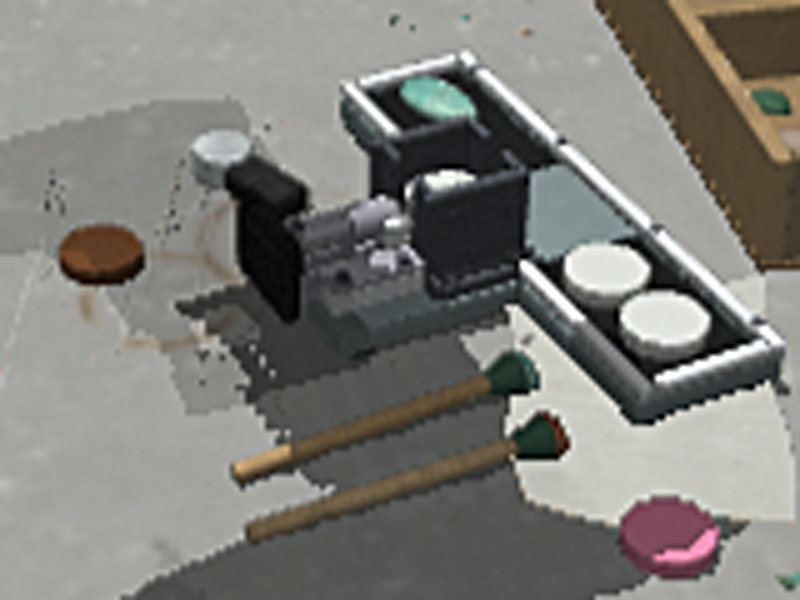

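The blank at (606,272) is at y of about -52, wholly on the rubber with a sliver of clearance to its mate. Everything else is unmoved and the arm is clear, so I'm handing in.

```bash
python3 -c "
from workcell import robot
print(robot.close_job())"
```

```text
the job is handed in; nothing more can be done
None
```

I pressed the plunger fully in, one blank came out and the plunger sprang back. I then pushed that blank along the deck into the right bay beside its mate, and handed in with the arm clear at about 15 s of the 51 s allowed. `close_job` gives no verdict, so whether it passed is not confirmed.

**Trouble on the way:** my first press was too low. The fingertips hit the fixed guide block behind the magazine, with about 36 N total force on the fingers, when the plunger was about 25 mm in. I eased off, slid the tips up the plate without letting the plunger return, and finished the stroke from there. The hard stop was clear at about 22 N, with the blank at x of about 43 mm.

**Last checks, from the side camera only because the arm blocked the top view:**
- **Fed blank:** it lies flat at about x = 43, y = -53 mm by direct reading. The side camera reads y roughly 1.7 mm too negative against the combined fit, so about -51.5 mm is more likely. That is past the 44 mm required and wholly on the rubber.
- **Second nudge:** the first placing could have been as little as 46.6 mm from the centre line, too thin a margin, so I pushed it about 4 mm further.
- **Mate:** the waiting blank has not visibly moved, at about y = -90 mm.
- **Everything else:** the plunger looked fully out, and the stack had dropped by one. The domed stone, loupe and dop sticks looked unmoved. I judged these by eye and did not measure them again.

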